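# Screw the lid onto the reagent jar without crossing its threads

### The arm

A 6-joint arm with a two-finger parallel gripper is mounted at the origin on the work surface. World frame = base frame: x ahead of the robot, y to its left, z up, the work surface at z = 0. Lengths are in m, angles in rad, forces in N, time in s.
With the tool pointing down it reaches from about 0.15 to 0.775 m from the base axis. Payload 6.1 kg.
Tool frame: the origin (TCP) lies at the very end of the fingers, on their centre line; the grasp point (between the pads) lies 19 mm behind it; z points along the fingers, y is the line along which they close (so a half turn about z gives the same grasp; the last joint's range is limited). The gripper opens to 85 mm and grips with 20 to 120 N. Pads are 22 mm wide; open, the fingers measure 114 mm over their backs; the gripper's body (76 mm by 85 mm) begins 54 mm behind the grasp point. The pads swing forward as they close: fully open they stand 13 mm farther back than shut.
Start: joints at [1.289, 0.126, -0.04, 1.405, 0, 1.571], TCP at [0.146, 0.504, 0.231] pointing down, gripper open.
Joint ranges: [-2.72, 2.72], [-0.95, 1.95], [-1.27, 1.35], [-1.78, 2.02], [-1.46, 1.47], [-3.14, 3.14]. Speed limits (rad/s): [2.39, 2.39, 3.01, 3.14, 3.14, 3.14].

### API

Orientations are given as a unit quaternion [w, x, y, z].
In Python, from bench import ctrl, vision, order, spotter gives the robot as it stands.
- The arm moves only by the shell command python3 -m creep 'ROWS'. ROWS is JSON, a list of rows, each a list of 3 entries, a list of its own where there are three numbers: the opening, from -1 (shut) to 1 (fully open), then the shift along the tool's x, y, z in cm, then the turn, a rotation vector about the tool's x, y, z in degrees. A call has 1 to 5 rows; each row shifts and turns the commanded pose from where the row before left it, along the tool's axes as they then stand; what a row does not reach is not made up. A row lasts 1/8 s, in which the tool goes at most 62.5 mm and 10.7 degrees, less where a joint would pass 70% of its speed; a pose out of reach is approached as far as the arm can. A call with a gripper value outside its range is refused whole. The fingers move at their own pace and stop on an object; the grip force is fixed at half the most. Time passes only in rows, so rows that do not move let the fingers close. It gives the time, the measured TCP pose, the force, the opening and the grip force at its end, in the units of the state.
- ctrl.state(): the state, without advancing time (a new reading comes with each control period).
- vision.grab_frame(name): name is "scene" or "top" or "wrist"; returns a dict with "pixels" (400x640x3 uint8, red, green, blue), "z_map" (400x640 float32, m along the optical axis (not along the pixel's ray), 0 where there is no reading), "mtx" (3x3 intrinsics, pixels), "R" (3x3) and "t" (3): a world point X has camera coordinates R X + t; the wrist camera has in their place "hand_eye" (4x4, takes a point from camera to tool coordinates, whose origin is the TCP and whose axes are the flange's). Camera axes: x right, y down, z forward; pixel columns grow to the right and rows downward; lengths in m; the calibration is good to about 2 mm. The wrist camera is an equidistant fisheye: a pixel r from the principal point sees the ray r / f radians off the axis. A picture is of the moment at which its call begins: read the wrist's pose just before it.
- order.sign_off(): hands the job in; it is judged then, once.
Trained networks look in the newest picture that a camera, given by its name, has taken for a name from the list of things; names that differ only in an ending like _2 or _b are one class to them, and where a whole thing is asked for, a point or a joint stands for the part that bears it (a point fixed in the world has none). Each returns a list of dicts, best first, with "score" (0 to 1); they miss things now and then, are a little off and sometimes report something else, mostly with a low value. They report only what shows in the picture. A call takes as long as a camera call.
- spotter.regions_of(name, camera): "region" (400x640 bool, what is visible of it) and "xy" ([column, row] in pixels, amid what is visible of it).
The state is a dict: "time_s": time; "q": joint angles; "qvel": joint speeds; "tau": joint torques, N m; "tcp_pos": TCP position; "eef_rot": TCP orientation; "force": force on the tool from outside, world axes, zero at the start; "moment": the same for the moment, N m; "opening": finger opening in m; "finger_force": force on a finger pad.
Only numpy, scipy, OpenCV 4.12 (cv2) and the standard library are available. Lean on these libraries where they do the work, as an engineer would, in place of code of your own. Each camera call takes 0.05 s, during which the arm holds its last target. There are 200 camera calls.

### The job

Close the white reagent jar: set the blue lid level on its neck and screw it on clockwise until it is fully home, then let go. Start it gently: if it binds after only a small part of a turn the threads are crossed, so stop, back it off, lift it and start again at another angle; never force it so that the jar twists in its clamp, and do not press hard. Leave the glassware, the bottle and the stopper where they are.

Things in the scene. Friction and masses are not known exactly. Their poses are not given: they have to be found in the camera images.
- lid_grip (a point): Loose blue screw lid, skirt down on the bench: cap 76 mm across, 23 mm high, with an upright wing grip on top (44 mm long along the lid's x, 12 mm thick along y, rising 38 mm above the cap, 61 mm in all). This point is on the lid's axis in the wing, 48 mm above the skirt's lower edge, 25 mm above the cap's top: the height to grip. z up. About 60 g
- jar_mouth (a point): Centre of the top of the red rubber seal disc on the white jar's mouth, on the jar's vertical axis, 116.5 mm above the bench; axes those of the base. With the lid fully home lid_grip is 27.5 mm above this point; with the lugs just dropped through the gaps, lid lying on the springy seal, 30 mm; with the lugs resting on the ridges, 35 to 40 mm
- jar_twist (a joint): Angle by which the whole jar is twisted clockwise in its clamp by the lid (rad): 0 undisturbed. The rubber pads give springily, about 8 N m per rad (0.06 rad at 0.5 N m). More than 0.14 rad (1.1 N m) either way is forcing it
- flask: Bystander: amber conical flask, 72 mm across, 104 mm high; origin at the centre of its underside
- bottle: Bystander: white bottle with orange label, 60 mm across, about 150 mm high; origin at the centre of its underside
- beaker: Bystander: small glass beaker, 52 mm across, 60 mm high; origin at the centre of its underside
- stopper: Bystander: cork stopper, 34 mm across, 26 mm high; origin at the centre of its underside
- lid: The same lid; origin at the centre of the skirt's lower edge, 48 mm below lid_grip. Inside the skirt, 2 to 6 mm above that edge, are three lugs 7 mm wide, at 0, +120 and -120 degrees from the lid's +x. They pass the neck with 1.4 mm to spare all round: centre the lid on it within about 1 mm
- stand: Fixed green base 140 x 120 x 12 mm holding the white jar (82 mm across, orange band) between three padded posts 56 mm high, 59 mm from the axis. Origin: centre of its underside, 116.5 mm below jar_mouth. Its axes do not tell where the jar's threads begin
- neck (a point): The jar's neck, 56 mm across: on its axis, 14.5 mm below jar_mouth. Six short ridges and six gaps alternate round it, one pair per 60 degrees, at an angle that is NOT reported and varies. Turned back (anticlockwise) lightly over a ridge, the lugs drop into a gap, with 12 degrees of play. Three gaps 120 degrees apart are true starts, the three midway between are crossed starts; they look alike
- thread (a point): Same place as neck. From a true start the lid turns clockwise (from above) 32 to 45 degrees, drawn down 2.5 mm against the seal (4 N, up to 0.3 N m), to a hard stop: fully home, stays when let go. From a crossed start it binds hard within 5 to 20 degrees, 1 mm or more too high: turn back, lift 12 mm or more, go 60 degrees on either way, lower, retry

How it is judged:
On the way:
1. the lid is set level on the jar's neck (axis within 4 mm, tilt under 0.1 rad) (horizontal distance between lid_grip and jar_mouth below 0.004 m and z of lid_grip in the frame of jar_mouth below 0.044 m and angle between lid_grip's own z axis and vertical below 0.1 rad), for 0.1 s.
At the end, for the whole second after the job is handed in: The lid is screwed fully home and left at rest: lid_grip within 1.1 mm of its home height (27.5 mm above jar_mouth) and 4 mm of the jar's axis, tilt under 0.06 rad (z of lid_grip in the frame of jar_mouth below 0.0286 m and horizontal distance between lid_grip and jar_mouth below 0.004 m and angle between lid_grip's own z axis and vertical below 0.06 rad and linear speed of lid below 0.02 m/s); the robot touches nothing.
It fails at once if the jar is twisted in its clamp by more than 0.14 rad (forcing the thread) (value of joint jar_twist above 0.14 rad or value of joint jar_twist below -0.14 rad).
It fails at once if the lid is pressed on the jar with more than 60 N (contact force between lid and stand above 60 N).
It fails at once if a bystander is moved by more than 30 mm or knocked over (distance of any of flask, bottle, beaker, stopper from where it was at the start of the episode above 0.03 m or angle between any of flask, bottle, beaker's own z axis and vertical above 0.5 rad).
It also fails if it takes over 72 s, if anything falls off the work surface, if the arm or the gripper's body presses on something with over 40 N, if the wrist force passes 120 N, or if a joint passes its speed limit or range.

## Working session

There is one attempt and no reset: what is moved stays moved. The work goes in short steps, Python scripts to look and compute and a shell command to move; the robot and the scene stay as the last step left them, time stands still between calls to the robot, and variables do not carry over. Pictures are saved under pics/ and viewed, at most 10 in all, crops included, and the job is handed in when it is done.

```bash
ls; mkdir -p pics
cat > h.py <<'E'
import numpy as np, cv2
from scipy.spatial.transform import Rotation as Ro
from bench import ctrl, vision, order, spotter
def pts(f, m):
    v,u=np.nonzero(m & (f["z_map"]>0)); z=f["z_map"][v,u]; K=f["mtx"]
    if "R" in f:
        c=np.stack([(u-K[0,2])/K[0,0]*z,(v-K[1,2])/K[1,1]*z,z],1)
        return (c-f["t"])@f["R"]
    a=(u-K[0,2])/K[0,0]; b=(v-K[1,2])/K[1,1]; r=np.hypot(a,b)+1e-9
    c=np.stack([a/r*np.tan(r)*z,b/r*np.tan(r)*z,z],1)
    H=f["hand_eye"]; t=c@H[:3,:3].T+H[:3,3]
    s=f["st"]; q=s["eef_rot"]; return t@Ro.from_quat([q[1],q[2],q[3],q[0]]).as_matrix().T+s["tcp_pos"]
def grab(n):
    s=ctrl.state(); f=vision.grab_frame(n); f["st"]=s; return f
def save(f,n): cv2.imwrite("pics/"+n,f["pixels"][:,:,::-1])
E
python3 - <<'E'
from h import *
s=ctrl.state(); print({k:np.round(v,3) for k,v in s.items()})
for n in ["top","scene"]:
    f=grab(n); save(f,n+"0.png")
    for o in ["lid","stand","flask","bottle","beaker","stopper"]:
        for r in spotter.regions_of(o,n)[:2]:
            p=pts(f,r["region"]); 
            if len(p): print(n,o,round(r["score"],2),r["xy"],len(p),np.round(np.median(p,0),3),np.round(np.percentile(p,2,axis=0),3),np.round(np.percentile(p,98,axis=0),3))
E
```

```text
pics
{'time_s': np.float64(0.0), 'q': array([ 1.289,  0.126, -0.041,  1.405,  0.   ,  1.571]), 'qvel': array([-0.001,  0.   ,  0.   , -0.001,  0.   , -0.001]), 'tau': array([-0.0000e+00, -4.3591e+01,  3.5293e+01,  1.7000e-02, -0.0000e+00,
        0.0000e+00]), 'tcp_pos': array([0.146, 0.504, 0.231]), 'eef_rot': array([-0.   ,  0.14 ,  0.99 , -0.001]), 'force': array([ 0.347,  0.559, -0.929]), 'moment': array([-0.018,  0.054,  0.009]), 'finger_force': np.float64(0.0), 'opening': np.float64(0.086)}
top lid 0.65 [388.7, 229.0] 901 [ 0.567 -0.129  0.023] [ 0.535 -0.168  0.   ] [ 0.604 -0.095  0.063]
top stand 0.97 [292.3, 241.3] 2988 [0.534 0.08  0.015] [0.47  0.015 0.008] [0.615 0.155 0.118]
top flask 0.69 [311.1, 159.9] 781 [0.724 0.04  0.039] [ 0.702  0.008 -0.001] [0.767 0.073 0.106]
top bottle 0.76 [379.8, 161.6] 811 [ 0.708 -0.109  0.101] [ 0.691 -0.14   0.011] [ 0.737 -0.086  0.152]
top bottle 0.24 [294.0, 242.0] 2879 [0.534 0.08  0.016] [0.47  0.015 0.009] [0.612 0.154 0.118]
top beaker 0.69 [178.0, 219.7] 518 [0.6   0.361 0.035] [0.574 0.329 0.001] [0.62  0.377 0.061]
top stoppe
[... 304 characters left out ...]
cene lid 0.36 [302.4, 190.4] 1762 [0.56  0.062 0.046] [0.472 0.014 0.007] [0.615 0.112 0.119]
scene stand 0.9 [301.4, 189.4] 1729 [0.56  0.062 0.046] [0.468 0.014 0.008] [0.616 0.108 0.119]
scene stand 0.6 [266.5, 246.6] 728 [ 0.579 -0.141  0.025] [ 0.538 -0.167  0.003] [ 0.608 -0.101  0.063]
scene flask 0.93 [356.5, 224.0] 655 [0.741 0.029 0.044] [0.713 0.011 0.008] [0.767 0.053 0.107]
scene flask 0.18 [300.7, 189.4] 1824 [0.561 0.062 0.043] [0.468 0.013 0.004] [0.62  0.114 0.119]
scene bottle 0.59 [322.8, 256.4] 1086 [ 0.729 -0.131  0.089] [ 0.698 -0.143  0.005] [ 0.751 -0.104  0.152]
scene stopper 0.78 [211.9, 316.8] 229 [ 0.573 -0.364  0.027] [ 0.556 -0.377  0.003] [ 0.585 -0.348  0.03 ]
```

```bash
python3 -c "
import cv2,numpy as np
a=cv2.imread('pics/top0.png');b=cv2.imread('pics/scene0.png');cv2.imwrite('pics/both.png',cv2.resize(np.vstack([a,b]),(480,600)))"
```

```text
(no output)
```

View pics/top0.png

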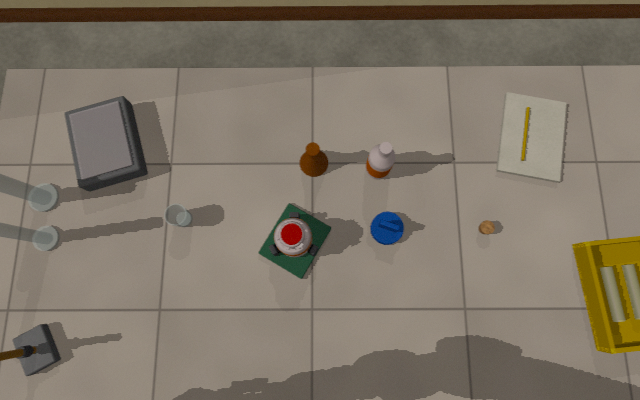

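The top view shows the blue lid at (387,228) with its wing running nearly left-right. The jar, with its red seal, is at (291,234) on the green stand. The flask (314,161) and bottle (380,161) stand behind them.

```bash
cat >> h.py <<'E'
def fit(f, n):
    px=cv2.cvtColor(f["pixels"],cv2.COLOR_RGB2HSV); h,s,v=[px[...,i].astype(int) for i in range(3)]
    if n=="lid": m=(h>100)&(h<130)&(s>120)&(v>40)
    else: m=((h<6)|(h>174))&(s>180)&(v>90)
    p=pts(f,m); return p
def circ(p):
    xy=p[:,:2].astype(np.float32); return cv2.minEnclosingCircle(xy)
def report(f):
    p=fit(f,"lid"); p=p[(abs(p[:,0]-.571)<.08)&(abs(p[:,1]+.13)<.08)] if "R" in f else p
    if len(p)>30:
        w=p[(p[:,2]>p[:,2].max()-.012)]; c=p[(p[:,2]>.018)&(p[:,2]<.03)]
        print("lid n",len(p),"wing",len(w),np.round((w.mean(0),w.min(0),w.max(0)),4), "cap circ",circ(c) if len(c)>5 else 0)
        rc,sz,a=cv2.minAreaRect(w[:,:2].astype(np.float32)*1000); print("rect",np.round(rc,1),np.round(sz,1),a)
        d=w[:,:2]-w[:,:2].mean(0); e=np.linalg.eigh(d.T@d)[1][:,1]; print("wing dir deg",np.degrees(np.arctan2(e[1],e[0])))
    p=fit(f,"jar"); p=p[(p[:,2]>.105)&(p[:,2]<.125)]
    if len(p)>30: print("jar n",len(p),np.round((p.mean(0),p.min(0),p.max(0)),4),circ(p))
E
python3 - <<'E'
from h import *
for n in ["top","scene"]: print(n); report(grab(n))
f=grab("wrist"); print(np.round(f["hand_eye"],3),f["mtx"])
q=f["st"]["eef_rot"]; print(np.round(Ro.from_quat([q[1],q[2],q[3],q[0]]).as_matrix(),3))
E
```

```text
top
lid n 838 wing 109 [[ 0.57   -0.1316  0.0608]
 [ 0.5585 -0.1539  0.0549]
 [ 0.5805 -0.1112  0.0654]] cap circ ((0.5706061124801636, -0.13193149864673615), 0.038476306945085526)
rect [ 570.1 -131.9] [43.9 12.5] 71.7171859741211
wing dir deg 70.43823938525478
jar n 335 [[0.5428 0.0839 0.1163]
 [0.521  0.0631 0.1125]
 [0.5636 0.1054 0.1207]] ((0.5428583025932312, 0.083756223320961), 0.02221265621483326)
scene
lid n 396 wing 62 [[ 0.5709 -0.1328  0.0622]
 [ 0.5589 -0.1507  0.0573]
 [ 0.5816 -0.1132  0.0661]] cap circ ((0.5715247392654419, -0.13078705966472626), 0.03766089677810669)
rect [ 571.4 -132.1] [39.7 12.6] 69.52691650390625
wing dir deg 67.14744520783346
[[ 0.    -0.945 -0.327  0.084]
 [ 1.     0.     0.001  0.   ]
 [-0.    -0.327  0.945 -0.143]
 [ 0.     0.     0.     1.   ]] [[309.70691629   0.         319.21201567]
 [  0.         309.70691629 202.85802256]
 [  0.           0.           1.        ]]
[[-0.961  0.278  0.   ]
 [ 0.278  0.961  0.   ]
 [-0.     0.    -1.   ]]
```

```bash
cat >> h.py <<'E'
def Rs(s): q=s["eef_rot"]; return Ro.from_quat([q[1],q[2],q[3],q[0]])
def plan(p, yaw, n):
    "shift/turn per row (tool axes) to bring TCP to p, pointing down, tool x at yaw deg"
    s=ctrl.state(); R0=Rs(s); c,d=np.cos(np.radians(yaw)),np.sin(np.radians(yaw))
    R1=Ro.from_matrix([[c,d,0],[d,-c,0],[0,0,-1]]); rv=(R0.inv()*R1).as_rotvec(); st=(np.array(p)-s["tcp_pos"])/n*100
    for i in range(n): print(np.round((R0*Ro.from_rotvec(rv*i/n)).inv().apply(st),2).tolist(), np.round(np.degrees(rv/n),2).tolist())
E
python3 -c "
from h import *
plan([.5705,-.132,.19],70,14)"
```

```text
[-4.18, -3.52, 0.29] [-0.0, 0.0, 6.7]
[-4.56, -3.01, 0.29] [-0.0, 0.0, 6.7]
[-4.88, -2.46, 0.29] [-0.0, 0.0, 6.7]
[-5.13, -1.87, 0.29] [-0.0, 0.0, 6.7]
[-5.32, -1.26, 0.29] [-0.0, 0.0, 6.7]
[-5.43, -0.63, 0.29] [-0.0, 0.0, 6.7]
[-5.46, 0.01, 0.29] [-0.0, 0.0, 6.7]
[-5.43, 0.65, 0.29] [-0.0, 0.0, 6.7]
[-5.31, 1.27, 0.29] [-0.0, 0.0, 6.7]
[-5.13, 1.89, 0.29] [-0.0, 0.0, 6.7]
[-4.87, 2.47, 0.29] [-0.0, 0.0, 6.7]
[-4.55, 3.02, 0.29] [-0.0, 0.0, 6.7]
[-4.17, 3.53, 0.29] [-0.0, 0.0, 6.7]
[-3.73, 4.0, 0.29] [-0.0, 0.0, 6.7]
```

```bash
python3 -m creep '[[1,[-4.2,-3.5,0.1],[0,0,6.7]],[1,[-4.6,-3.0,0.1],[0,0,6.7]],[1,[-4.9,-2.5,0.2],[0,0,6.7]],[1,[-5.1,-1.9,0.2],[0,0,6.7]],[1,[-5.3,-1.3,0.3],[0,0,6.7]]]'
python3 -m creep '[[1,[-5.4,-0.6,0.2],[0,0,6.7]],[1,[-5.5,0,0.2],[0,0,6.7]],[1,[-5.4,0.6,0.3],[0,0,6.7]],[1,[-5.3,1.3,0.3],[0,0,6.7]],[1,[-5.1,1.9,0.3],[0,0,6.7]]]'
python3 -m creep '[[0.3,[-4.9,2.5,0.4],[0,0,6.7]],[0.3,[-4.6,3.0,0.5],[0,0,6.7]],[0.3,[-4.2,3.5,0.5],[0,0,6.7]],[0.3,[-3.7,4.0,0.5],[0,0,6.7]],[0.3,[0,0,0],[0,0,0]]]'
python3 - <<'E'
from h import *
f=grab("wrist"); save(f,"w1.png"); report(f); print(f["st"]["q"],f["st"]["opening"])
plan([.5705,-.132,.029],70,3)
E
```

```text
time_s: 1.48
tcp_pos: [0.2982, 0.2751, 0.2225]
eef_rot: [0.0, 0.421, 0.907, 0.001]
force: [0.7, 0.9, 0.7]
opening: 0.0854
finger_force: 0.0
time_s: 2.1
tcp_pos: [0.45, 0.0482, 0.2095]
eef_rot: [0.0, 0.665, 0.747, 0.0]
force: [1.3, 0.7, 1.0]
opening: 0.0853
finger_force: 0.0
time_s: 2.72
tcp_pos: [0.5715, -0.1355, 0.1885]
eef_rot: [-0.0, 0.82, 0.572, -0.001]
force: [-0.9, 0.7, 0.4]
opening: 0.0557
finger_force: 0.0
lid n 4154 wing 619 [[ 0.5709 -0.1289  0.0605]
 [ 0.5585 -0.1523  0.051 ]
 [ 0.5826 -0.1081  0.0629]] cap circ ((0.5704800486564636, -0.13064442574977875), 0.038803257048130035)
rect [ 570.3 -130. ] [44.4 11.2] 69.94058227539062
wing dir deg 69.89615898950863
[-2.32590148e-01  2.48141521e-01  1.57604970e-02  1.33999545e+00
 -4.01023595e-04  1.69075800e+00] 0.055746776765398076
[0.06, -0.02, 5.34] [-0.04, 0.0, -0.02]
[0.06, -0.02, 5.34] [-0.04, 0.0, -0.02]
[0.06, -0.02, 5.34] [-0.04, 0.0, -0.02]
```

View pics/w1.png

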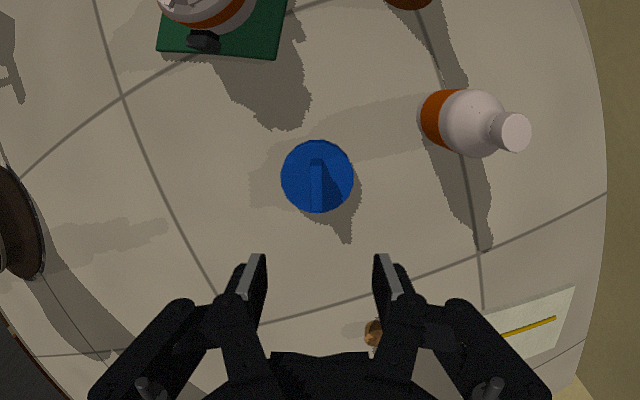

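The wrist view shows the lid at (318,176), centred between the fingers with its wing lined up with the pads. I'll lower and grip.

```bash
python3 -m creep '[[0.3,[0.2,0,4.0],[0,0,0]],[0.3,[0.1,0,4.0],[0,0,0]],[0.3,[0.1,0,4.0],[0,0,0]],[0.3,[0,0,3.0],[0,0,0]],[0.3,[0,0,0.9],[0,0,0]]]'
python3 -m creep '[[0.3,[0,0,0],[0,0,0]],[-1,[0,0,0],[0,0,0]],[-1,[0,0,0],[0,0,0]],[-1,[0,0,0],[0,0,0]],[-1,[0,0,0],[0,0,0]]]'
python3 -m creep '[[-1,[0,0,0],[0,0,0]],[-1,[0,0,0],[0,0,0]]]'
```

```text
time_s: 3.4
tcp_pos: [0.57, -0.1275, 0.0299]
eef_rot: [-0.001, 0.818, 0.575, -0.001]
force: [-0.6, -0.8, 0.7]
opening: 0.0554
finger_force: 0.0
time_s: 4.03
tcp_pos: [0.5727, -0.1291, 0.0326]
eef_rot: [0.001, 0.819, 0.574, 0.001]
force: [-1.1, 0.2, 5.0]
opening: 0.0113
finger_force: 59.5
time_s: 4.28
tcp_pos: [0.5727, -0.1291, 0.0326]
eef_rot: [0.001, 0.819, 0.574, 0.001]
force: [-0.8, 1.2, 4.6]
opening: 0.0113
finger_force: 59.5
```

```bash
python3 -m creep '[[-1,[0,0,-1],[0,0,0]],[-1,[0,0,-4],[0,0,0]],[-1,[0,0,-5],[0,0,0]],[-1,[0,0,-5],[0,0,0]],[-1,[0,0,-1.7],[0,0,0]]]'
python3 - <<'E'
from h import *
plan([.5428,.084-.06,.20],70,4)
f=grab("wrist"); save(f,"w2.png"); print(f["st"]["tcp_pos"],f["st"]["opening"])
p=fit(f,"lid"); z=p[:,2]; print(len(p),np.histogram(z,bins=np.arange(.1,.26,.005)))
E
```

```text
time_s: 4.9
tcp_pos: [0.5728, -0.1291, 0.2022]
eef_rot: [0.002, 0.819, 0.574, 0.002]
force: [0.6, -0.3, -1.5]
opening: 0.0108
finger_force: 58.7
[3.34, -2.01, 0.05] [0.07, -0.01, 0.01]
[3.34, -2.01, 0.05] [0.07, -0.01, 0.01]
[3.34, -2.01, 0.05] [0.07, -0.01, 0.01]
[3.34, -2.01, 0.05] [0.07, -0.01, 0.01]
[ 0.57277275 -0.12913103  0.20218693] 0.01081221565230124
10761 (array([   0,    0,    0,    0,    0,    0,    0,    0,    0,    0,    0,
          0,    0,   17,  178,  236,  252,  390, 6996,   90,  103,  102,
        110,  141,  152,  538, 1437,    2,    7,    0,    0]), array([0.1  , 0.105, 0.11 , 0.115, 0.12 , 0.125, 0.13 , 0.135, 0.14 ,
       0.145, 0.15 , 0.155, 0.16 , 0.165, 0.17 , 0.175, 0.18 , 0.185,
       0.19 , 0.195, 0.2  , 0.205, 0.21 , 0.215, 0.22 , 0.225, 0.23 ,
       0.235, 0.24 , 0.245, 0.25 , 0.255]))
```

View pics/w2.png

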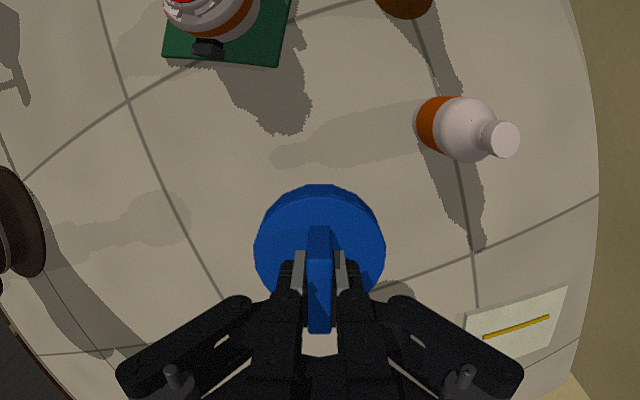

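The lid is held level at (320,250), and the jar is at the top left. I'll move most of the way over and measure both in one wrist frame.

```bash
python3 -m creep '[[-1,[3.3,-2,0],[0,0,0]],[-1,[3.3,-2,0],[0,0,0]],[-1,[3.3,-2,0],[0,0,0]],[-1,[3.3,-2,0],[0,0,0]],[-1,[0,0,0],[0,0,0]]]'
cat >> h.py <<'E'
def ellfit(p, it=6):
    "centre of a circle by robust LSQ on hull points"
    h=cv2.convexHull((p[:,:2]*1000).astype(np.float32))[:,0]
    A=np.c_[2*h,np.ones(len(h))]; w=np.ones(len(h),bool)
    for _ in range(it):
        x=np.linalg.lstsq(A[w],(h[w]**2).sum(1),rcond=None)[0]; r=np.sqrt(x[2]+x[0]**2+x[1]**2)
        e=abs(np.hypot(*(h-x[:2]).T)-r); w=e<max(1.,np.median(e)*2)
    return np.round(x[:2],2),round(r,2),w.sum()
def inhand(f):
    s=f["st"]; p=fit(f,"lid"); c=p[abs(p[:,2]-(s["tcp_pos"][2]-.0098))<.004]
    A=np.c_[c[:,:2]-c[:,:2].mean(0),np.ones(len(c))]; k=np.linalg.lstsq(A,c[:,2],rcond=None)[0]
    d=[x for x in [ellfit(c)]][0]
    print("cap",d,"slope",np.round(k,4),"tcp",np.round(s["tcp_pos"],4),"off tool mm",np.round(Rs(s).inv().apply([*(d[0]/1000-s["tcp_pos"][:2]),0])*1000,1))
    q=fit(f,"jar"); q=q[(q[:,2]>.105)&(q[:,2]<.125)]
    if len(q)>30: print("jar",len(q),ellfit(q),q.mean(0).round(4))
    t=p[p[:,2]>s["tcp_pos"][2]+.02]
    if len(t)>30: print("wing top",t.mean(0).round(4))
E
python3 - <<'E'
from h import *
f=grab("wrist"); save(f,"w3.png"); inhand(f); print(f["st"]["force"],f["st"]["moment"])
f=grab("top"); 
p=fit(f,"jar");q=p[(p[:,2]>.105)&(p[:,2]<.125)];print("top jar",ellfit(q))
E
```

```text
time_s: 5.58
tcp_pos: [0.5403, 0.0244, 0.1968]
eef_rot: [-0.001, 0.818, 0.575, -0.001]
force: [0.0, -0.6, -0.8]
opening: 0.011
finger_force: 58.7
cap (array([539.93,  23.3 ]), np.float64(37.71), np.int64(43)) slope [-0.0051 -0.0083  0.187 ] tcp [0.5403 0.0244 0.1968] off tool mm [-1.2  0.   0. ]
jar 2957 (array([542.86,  86.46]), np.float64(22.52), np.int64(35)) [0.543  0.0868 0.1164]
wing top [0.5413 0.0269 0.2246]
[ 0.00753413 -0.60144563 -0.76443673] [-0.04241679 -0.05716703  0.04223521]Traceback (most recent call last):
  File "<stdin>", line 4, in <module>
  File "h.py", line 40, in ellfit
    h=cv2.convexHull((p[:,:2]*1000).astype(np.float32))[:,0]
      ~~~~~~~~~~~~~~~~~~~~~~~~~~~~~~~~~~~~~~~~~~~~~~~~~^^^^^
TypeError: 'NoneType' object is not subscriptable
```

View pics/w3.png

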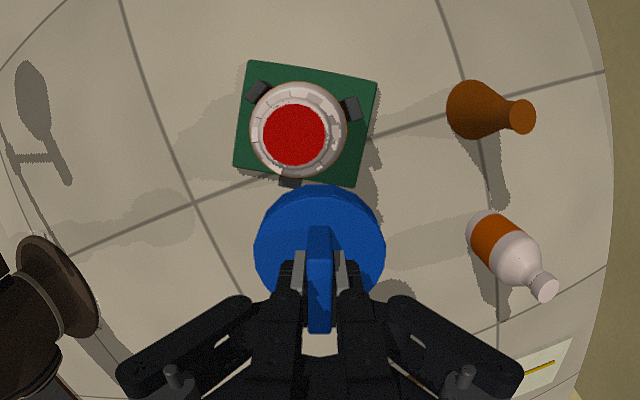

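The jar's seal is at (295,135) and the lid in hand is at (320,250), both clear. The wrist and top estimates agree to about 1 mm, so I'll aim the TCP at (0.5435, 0.0875).

```bash
python3 -c "
from h import *
plan([.5435,.0875,.160],70,3)"
```

```text
[2.06, -0.66, 1.24] [-0.03, 0.02, 0.04]
[2.06, -0.66, 1.24] [-0.03, 0.02, 0.04]
[2.06, -0.66, 1.24] [-0.03, 0.02, 0.04]
```

```bash
python3 -m creep '[[-1,[2.06,-0.66,0.5],[0,0,0]],[-1,[2.06,-0.66,1.2],[0,0,0]],[-1,[2.06,-0.66,2.0],[0,0,0]],[-1,[0,0,0],[0,0,0]],[-1,[0,0,0],[0,0,0]]]'
python3 - <<'E'
from h import *
s=ctrl.state(); print(s["tcp_pos"],s["force"],s["moment"])
F={}
for n in ["scene","top"]:
    f=grab(n); save(f,n+"4.png"); p=fit(f,"lid"); t=s["tcp_pos"]
    c=p[(np.hypot(*(p[:,:2]-t[:2]).T)<.06)&(abs(p[:,2]-(t[2]-.0098))<.003)]; print(n,len(c), ellfit(c) if len(c)>10 else 0)
f=cv2.imread("pics/scene4.png")[120:250,230:370]; cv2.imwrite("pics/c4.png",cv2.resize(f,None,fx=4,fy=4,interpolation=cv2.INTER_CUBIC))
E
```

```text
time_s: 6.3
tcp_pos: [0.5442, 0.0863, 0.1614]
eef_rot: [0.0, 0.819, 0.574, -0.0]
force: [-0.0, -0.0, -0.2]
opening: 0.0109
finger_force: 58.7
[0.54421331 0.08628514 0.16136793] [-0.04870982 -0.04804943 -0.15846717] [ 0.01890243  0.00866505 -0.03862821]
scene 182 (array([544.23,  82.36]), np.float64(35.85), np.int64(14))
top 0 0
```

View pics/c4.png

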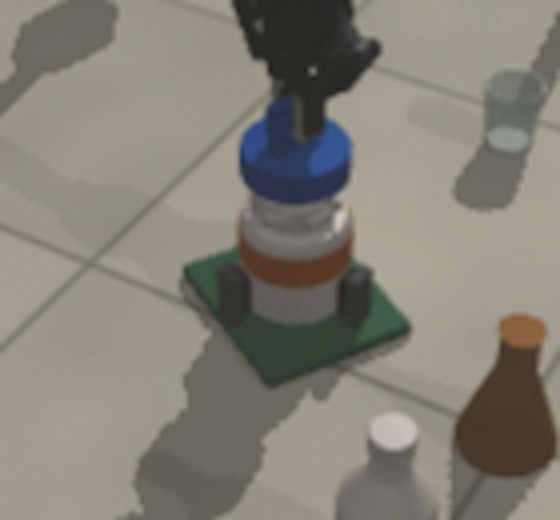

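The lid sits over the neck, level and centred in the scene view. I'll lower it gently.

```bash
python3 -m creep '[[-1,[0.09,-0.1,0.6],[0,0,0]],[-1,[0,0,0.6],[0,0,0]],[-1,[0,0,0.4],[0,0,0]],[-1,[0,0,0.3],[0,0,0]],[-1,[0,0,0],[0,0,0]]]'
python3 -m creep '[[-1,[0,0,0.3],[0,0,0]],[-1,[0,0,0],[0,0,0]]]'
python3 -c "
from h import *
s=ctrl.state(); print(s['tcp_pos'],s['force'],s['moment'],s['q'])"
```

```text
time_s: 7.02
tcp_pos: [0.5432, 0.0886, 0.142]
eef_rot: [-0.0, 0.819, 0.574, -0.0]
force: [-0.1, -0.7, -0.6]
opening: 0.0112
finger_force: 58.7
time_s: 7.28
tcp_pos: [0.5433, 0.0886, 0.1391]
eef_rot: [-0.0, 0.819, 0.574, -0.0]
force: [0.7, -0.5, -1.6]
opening: 0.0109
finger_force: 58.7
[0.54331276 0.08857017 0.13908217] [ 0.68149458 -0.52077629 -1.61508249] [ 0.02880935  0.01991851 -0.01261647] [ 1.61613656e-01  1.88979618e-01 -1.67112143e-01  1.21500645e+00
 -3.05085090e-05  2.08045200e+00]
```

```bash
python3 -m creep '[[-1,[-0.06,0,0.2],[0,0,0]],[-1,[0,0,0],[0,0,0]],[-1,[0,0,0],[0,0,0]]]'
python3 -m creep '[[-1,[0,0,0.2],[0,0,0]],[-1,[0,0,0],[0,0,0]],[-1,[0,0,0],[0,0,0]]]'
python3 -m creep '[[-1,[0,0,0.2],[0,0,0]],[-1,[0,0,0],[0,0,0]],[-1,[0,0,0],[0,0,0]]]'
python3 -c "
from h import *
s=ctrl.state(); print(s['tcp_pos'],s['force'],s['moment'])"
```

```text
time_s: 7.65
tcp_pos: [0.5432, 0.088, 0.1373]
eef_rot: [0.0, 0.819, 0.574, 0.0]
force: [-0.1, -0.4, -0.7]
opening: 0.0108
finger_force: 58.7
time_s: 8.02
tcp_pos: [0.5433, 0.0881, 0.1352]
eef_rot: [-0.0, 0.819, 0.574, 0.0]
force: [1.3, 1.4, -1.0]
opening: 0.011
finger_force: 58.6
time_s: 8.4
tcp_pos: [0.5433, 0.0881, 0.1332]
eef_rot: [-0.0, 0.819, 0.574, 0.0]
force: [0.6, 1.4, -1.6]
opening: 0.0112
finger_force: 58.6
[0.5432851  0.08805264 0.13323301] [ 0.57571763  1.44397152 -1.55115237] [ 0.23417875 -0.22755597 -0.00366645]
```

```bash
python3 -m creep '[[-1,[0,0,0.2],[0,0,0]],[-1,[0,0,0],[0,0,0]],[-1,[0,0,0],[0,0,0]]]'
python3 -m creep '[[-1,[0,0,0.1],[0,0,0]],[-1,[0,0,0],[0,0,0]],[-1,[0,0,0],[0,0,0]]]'
python3 -c "
from h import *
s=ctrl.state(); print(s['tcp_pos'],s['force'],s['moment'])"
```

```text
time_s: 8.78
tcp_pos: [0.5432, 0.088, 0.1312]
eef_rot: [-0.0, 0.819, 0.574, 0.0]
force: [0.2, 2.2, -1.4]
opening: 0.0112
finger_force: 58.7
time_s: 9.15
tcp_pos: [0.5433, 0.088, 0.1304]
eef_rot: [0.0, 0.819, 0.574, 0.0]
force: [1.4, 1.5, 0.0]
opening: 0.0112
finger_force: 58.8
[0.54328604 0.08801381 0.13039367] [1.39706056 1.50328685 0.00415293] [ 0.30161541 -0.23242219 -0.08087913]
```

The lid dropped straight into a gap, with grip height about 29.5 mm above the mouth. I'll turn clockwise gently and watch the twist moment.

```bash
cat > st.py <<'E'
from h import *
s=ctrl.state(); x=Rs(s).as_matrix()[:,0]; print("yaw %.2f"%np.degrees(np.arctan2(x[1],x[0])),"h %.1f"%((s['tcp_pos'][2]+.0155-.1165)*1e3),s['tcp_pos'].round(4),"F",s['force'].round(1),"M",s['moment'].round(2))
E
python3 -m creep '[[-1,[0,0,0.05],[0,0,3]],[-1,[0,0,0],[0,0,0]]]' >/dev/null; python3 st.py
python3 -m creep '[[-1,[0,0,0],[0,0,3]],[-1,[0,0,0],[0,0,0]]]' >/dev/null; python3 st.py
python3 -m creep '[[-1,[0,0,0],[0,0,3]],[-1,[0,0,0],[0,0,0]]]' >/dev/null; python3 st.py
```

```text
yaw 67.08 h 28.8 [0.5431 0.0878 0.1298] F [1.3 0.1 1.9] M [ 0.04 -0.07 -0.02]
yaw 64.12 h 28.8 [0.5431 0.0878 0.1298] F [ 0.1 -1.2  1. ] M [0.03 0.06 0.01]
yaw 61.15 h 28.8 [0.5431 0.0878 0.1298] F [-0.9 -0.8  0.9] M [-0.03  0.02 -0.02]
```

```bash
for i in 1; do python3 -m creep '[[-1,[0,0,0.02],[0,0,3]],[-1,[0,0,0],[0,0,0]]]' >/dev/null; python3 st.py; 
python3 -m creep '[[-1,[0,0,0.02],[0,0,3]],[-1,[0,0,0],[0,0,0]]]' >/dev/null; python3 st.py; 
python3 -m creep '[[-1,[0,0,0.02],[0,0,3]],[-1,[0,0,0],[0,0,0]]]' >/dev/null; python3 st.py; done
```

```text
yaw 58.16 h 28.6 [0.5432 0.0879 0.1296] F [ 1.1 -0.5  0.6] M [ 0.05  0.03 -0.  ]
yaw 55.17 h 28.5 [0.5432 0.0879 0.1295] F [-0.2 -1.   1.9] M [ 0.02 -0.   -0.06]
yaw 52.18 h 28.3 [0.5433 0.088  0.1293] F [0.4 0.9 2.3] M [ 0.05 -0.03  0.  ]
```

```bash
python3 -m creep '[[-1,[0,0,0.02],[0,0,3]],[-1,[0,0,0],[0,0,0]]]' >/dev/null; python3 st.py; 
python3 -m creep '[[-1,[0,0,0.02],[0,0,3]],[-1,[0,0,0],[0,0,0]]]' >/dev/null; python3 st.py; 
python3 -m creep '[[-1,[0,0,0.02],[0,0,3]],[-1,[0,0,0],[0,0,0]]]' >/dev/null; python3 st.py
```

```text
yaw 49.21 h 28.3 [0.5434 0.0881 0.1293] F [0.8 0.4 3.3] M [ 0.02 -0.1   0.26]
yaw 46.23 h 28.2 [0.5436 0.0881 0.1292] F [ 1.6 -0.1  3.9] M [ 0.04 -0.15  0.6 ]
yaw 43.25 h 28.2 [0.5437 0.0881 0.1292] F [1.  0.1 5.7] M [-0.04 -0.16  0.89]
```

The lid is binding hard after about 20° and is still high, so this looks like a crossed start. I'll back it off.

```bash
python3 -m creep '[[-1,[0,0,0],[0,0,-6]],[-1,[0,0,-0.1],[0,0,-7]],[-1,[0,0,0],[0,0,-7]],[-1,[0,0,0],[0,0,-6]],[-1,[0,0,0],[0,0,0]]]' >/dev/null; python3 st.py; python3 -m creep '[[-1,[0,0,0],[0,0,0]]]'>/dev/null; python3 st.py
```

```text
yaw 69.05 h 28.4 [0.5431 0.088  0.1294] F [-0.1  1.2  1.1] M [ 0.1  -0.13 -0.08]
yaw 68.99 h 28.4 [0.5431 0.088  0.1294] F [0.5 0.9 1. ] M [ 0.11 -0.11 -0.02]
```

```bash
python3 -m creep '[[-1,[0,0,-0.8],[0,0,0]],[-1,[0,0,-0.9],[0,0,0]],[-1,[0,0,0],[0,0,-10]],[-1,[0,0,0],[0,0,-10]],[-1,[0,0,0],[0,0,-10]]]' >/dev/null; python3 st.py; python3 -m creep '[[-1,[0,0,0],[0,0,-10]],[-1,[0,0,0],[0,0,-10]],[-1,[0,0,0],[0,0,-10]],[-1,[0,0,0],[0,0,0]],[-1,[0,0,0],[0,0,0]]]'>/dev/null; python3 st.py
python3 - <<'E'
from h import *
f=grab("wrist"); inhand(f); save(f,"w5.png")
E
```

```text
yaw 99.37 h 46.2 [0.5432 0.0879 0.1472] F [-0.1 -0.9 -0.9] M [-0.05  0.   -0.  ]
yaw 128.88 h 45.9 [0.5432 0.088  0.1469] F [-0.5  0.8 -1.1] M [-0.08  0.01 -0.06]
cap (array([544.33,  87.05]), np.float64(37.82), np.int64(37)) slope [ 0.0072 -0.0073  0.1372] tcp [0.5432 0.088  0.1469] off tool mm [-1.4  0.3  0. ]
wing top [0.5419 0.0901 0.1748]
```

```bash
python3 -m creep '[[-1,[0.06,-0.17,0],[0,0,0]],[-1,[0,0,0.4],[0,0,0]],[-1,[0,0,0.4],[0,0,0]],[-1,[0,0,0],[0,0,0]],[-1,[0,0,0],[0,0,0]]]' >/dev/null; python3 st.py; 
python3 -m creep '[[-1,[0,0,0.3],[0,0,0]],[-1,[0,0,0],[0,0,0]],[-1,[0,0,0],[0,0,0]]]'>/dev/null; python3 st.py
python3 -m creep '[[-1,[0,0,0.2],[0,0,0]],[-1,[0,0,0],[0,0,0]],[-1,[0,0,0],[0,0,0]]]'>/dev/null; python3 st.py
python3 -m creep '[[-1,[0,0,0.2],[0,0,0]],[-1,[0,0,0],[0,0,0]],[-1,[0,0,0],[0,0,0]]]'>/dev/null; python3 st.py
```

```text
yaw 129.05 h 37.5 [0.5415 0.0874 0.1385] F [-0.2 -0.1 -1. ] M [-0.02 -0.   -0.01]
yaw 129.05 h 34.5 [0.5414 0.0875 0.1355] F [ 0.3  0.8 -0.6] M [ 0.12  0.03 -0.01]
yaw 129.06 h 32.5 [0.5415 0.0875 0.1335] F [-0.8  1.8 -1.5] M [ 0.25  0.01 -0.01]
yaw 129.06 h 30.5 [0.5415 0.0874 0.1315] F [ 0.5  1.2 -1.7] M [ 0.26 -0.01 -0.03]
```

```bash
python3 -m creep '[[-1,[0.04,0.03,0.15],[0,0,0]],[-1,[0,0,0.05],[0,0,0]],[-1,[0,0,0],[0,0,0]]]' >/dev/null; python3 st.py; 
python3 -m creep '[[-1,[0,0.01,0.05],[0,0,4]],[-1,[0,0.01,0],[0,0,4]],[-1,[0,0,0],[0,0,0]]]'>/dev/null; python3 st.py
python3 -m creep '[[-1,[0,0.01,0.02],[0,0,4]],[-1,[0,0.01,0],[0,0,3]],[-1,[0,0,0],[0,0,0]]]'>/dev/null; python3 st.py
python3 -m creep '[[-1,[0,0.01,0.02],[0,0,3]],[-1,[0,0,0],[0,0,0]]]'>/dev/null; python3 st.py
```

```text
yaw 129.05 h 28.8 [0.5416 0.0878 0.1298] F [0.3 0.6 1.9] M [-0.01  0.05 -0.  ]
yaw 121.09 h 28.3 [0.5419 0.0879 0.1293] F [-0.  -0.6  1.7] M [ 0.    0.04 -0.05]
yaw 114.14 h 28.1 [0.542  0.088  0.1291] F [0.5 0.2 2.5] M [-0.01  0.03  0.02]
yaw 111.16 h 27.9 [0.5421 0.0881 0.1289] F [0.5 0.5 1.5] M [ 0.03 -0.05 -0.04]
```

```bash
python3 -m creep '[[-1,[0,0.01,0.02],[0,0,3]],[-1,[0,0,0],[0,0,0]]]'>/dev/null; python3 st.py
python3 -m creep '[[-1,[0,0.01,0.02],[0,0,3]],[-1,[0,0,0],[0,0,0]]]'>/dev/null; python3 st.py
python3 -m creep '[[-1,[0,0.01,0.01],[0,0,2]],[-1,[0,0,0],[0,0,0]]]'>/dev/null; python3 st.py
```

```text
yaw 108.17 h 27.7 [0.5421 0.0882 0.1287] F [-0.2 -0.7  2. ] M [ 0.   -0.04 -0.08]
yaw 105.18 h 27.5 [0.5422 0.0882 0.1285] F [ 0.1 -0.   2.9] M [-0.03 -0.04 -0.04]
yaw 103.07 h 27.3 [0.5423 0.0883 0.1283] F [0.1 0.7 4.2] M [ 0.02 -0.09  0.04]
```

It has passed the point where the last start bound and turns freely, so this looks like the true start.

```bash
python3 -m creep '[[-1,[0,0.01,0.02],[0,0,3]],[-1,[0,0,0],[0,0,0]]]'>/dev/null; python3 st.py
python3 -m creep '[[-1,[0,0.01,0.02],[0,0,3]],[-1,[0,0,0],[0,0,0]]]'>/dev/null; python3 st.py
python3 -m creep '[[-1,[0,0.01,0.02],[0,0,3]],[-1,[0,0,0],[0,0,0]]]'>/dev/null; python3 st.py
```

```text
yaw 100.11 h 27.1 [0.5424 0.0883 0.1281] F [-0.5 -0.1  5. ] M [ 0.05 -0.03  0.02]
yaw 97.14 h 26.9 [0.5424 0.0883 0.1279] F [-1.1  0.3  3.7] M [-0.03 -0.03 -0.03]
yaw 94.16 h 26.7 [0.5426 0.0883 0.1277] F [ 0.1 -0.5  4.3] M [-0.06 -0.04  0.05]
```

```bash
python3 -m creep '[[-1,[0,0.01,0.01],[0,0,3]],[-1,[0,0,0],[0,0,0]]]'>/dev/null; python3 st.py
python3 -m creep '[[-1,[0,0.01,0.01],[0,0,3]],[-1,[0,0,0],[0,0,0]]]'>/dev/null; python3 st.py
python3 -m creep '[[-1,[0,0.01,0.01],[0,0,3]],[-1,[0,0,0],[0,0,0]]]'>/dev/null; python3 st.py
```

```text
yaw 91.17 h 26.6 [0.5426 0.0883 0.1276] F [0.2 0.1 4.6] M [ 0.02 -0.02 -0.04]
yaw 88.17 h 26.5 [0.5427 0.0883 0.1275] F [-0.2 -0.2  4.4] M [ 0.01 -0.02  0.  ]
yaw 85.19 h 26.4 [0.5428 0.0885 0.1274] F [0.4 0.6 5.1] M [0.18 0.1  0.13]
```

```bash
python3 -m creep '[[-1,[0,0.01,0],[0,0,3]],[-1,[0,0,0],[0,0,0]]]'>/dev/null; python3 st.py
python3 -m creep '[[-1,[0,0,0],[0,0,1]],[-1,[0,0,0],[0,0,0]]]'>/dev/null; python3 st.py
```

```text
yaw 82.22 h 26.4 [0.5429 0.0885 0.1274] F [-0.8  0.2  5.5] M [0.17 0.06 0.45]
yaw 81.23 h 26.4 [0.5429 0.0885 0.1274] F [0.4 0.4 5.4] M [0.23 0.04 0.53]
```

It hit the hard stop about 43° from the start, drawn down 2.4 mm, at a modest 0.5 N m. I'll relax the twist, let go and retreat.

```bash
python3 -m creep '[[-1,[0,0,0],[0,0,-4]],[-1,[0,0,-0.2],[0,0,0]],[-1,[0,0,0],[0,0,0]]]'>/dev/null; python3 st.py
python3 -m creep '[[0.3,[0,0,0],[0,0,0]],[0.3,[0,0,0],[0,0,0]],[0.3,[0,0,0],[0,0,0]],[0.3,[0,0,0],[0,0,0]],[0.3,[0,0,-1],[0,0,0]]]'; python3 st.py
python3 -m creep '[[0.3,[0,0,-2],[0,0,0]],[0.3,[0,0,-4],[0,0,0]],[0.3,[0,0,-4],[0,0,0]],[0.3,[0,0,0],[0,0,0]],[0.3,[0,0,0],[0,0,0]]]'
python3 - <<'E'
from h import *
f=grab("wrist"); save(f,"w6.png"); p=fit(f,"lid"); c=p[abs(p[:,2]-.119)<.004]; print(ellfit(c),np.median(c[:,2]))
w=p[p[:,2]>.148]; print(np.percentile(w[:,2],[50,90]),w.mean(0))
A=np.c_[c[:,:2]-c[:,:2].mean(0),np.ones(len(c))]; print(np.linalg.lstsq(A,c[:,2],rcond=None)[0])
E
```

```text
yaw 85.05 h 27.6 [0.5426 0.0884 0.1286] F [ 1.7  1.5 -1.8] M [ 0.41 -0.26  0.11]
time_s: 20.32
tcp_pos: [0.5423, 0.0882, 0.139]
eef_rot: [-0.0, 0.737, 0.676, -0.001]
force: [0.4, -0.5, 0.1]
opening: 0.0558
finger_force: 0.0
yaw 85.05 h 38.0 [0.5423 0.0882 0.139 ] F [ 0.4 -0.5  0.1] M [ 0.04 -0.02 -0.01]
time_s: 20.95
tcp_pos: [0.5429, 0.0883, 0.2394]
eef_rot: [0.0, 0.737, 0.676, 0.0]
force: [-0.1, -0.2, -1.3]
opening: 0.0555
finger_force: 0.0
(array([542.98,  87.19]), np.float64(38.08), np.int64(30)) 0.11896591797727415
[0.15681524 0.15766545] [0.5428998  0.08896034 0.15662956]
[-5.64034329e-05 -5.40256611e-03  1.18929364e-01]
```

View pics/w6.png

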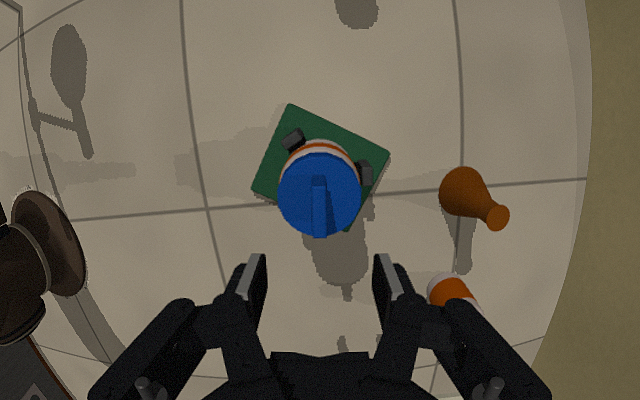

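The lid sits level and centred on the jar at (320,195). The cap top measures 118.9 mm, which puts lid_grip 27.4 mm above the mouth, so it is home. The gripper is open and clear.

```bash
python3 -c "
from bench import order
print(order.sign_off())"
```

```text
the job is handed in; nothing more can be done
None
```

The blue lid is screwed fully home on the jar: the first start was crossed, so I backed it off and restarted 60° on. It now sits level about 27.4 mm above the mouth by the wrist camera, and I let go, moved clear and handed the job in at about 21 s without seeing a verdict.

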